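# Sort the plant pegs by colour and cover the box beside the spray bottle

### The arm

A 6-joint arm with a two-finger parallel gripper is mounted at the origin on the work surface. World frame = base frame: x ahead of the robot, y to its left, z up, the work surface at z = 0. Lengths are in m, angles in rad, forces in N, time in s.
With the tool pointing down it reaches from about 0.325 to 0.775 m from the base axis. Payload 5.5 kg.
Tool frame: the origin (TCP) lies at the very end of the fingers, on their centre line; the grasp point (between the pads) lies 19 mm behind it; z points along the fingers, y is the line along which they close (so a half turn about z gives the same grasp; the last joint's range is limited). The gripper opens to 88 mm and grips with 3 to 60 N. Pads are 20 mm wide; open, the fingers measure 115 mm over their backs; the gripper's body (75 mm by 178 mm) begins 61 mm behind the grasp point.
Start: joints at [1.05, 0.091, 1.231, -0, 1.82, -0.057], TCP at [0.268, 0.537, 0.223] pointing down, gripper open.
Joint ranges: [-2.87, 2.87], [-0.86, 2.18], [0.17, 2.46], [-1.51, 4.65], [0.06, 2.69], [-2.65, 2.65]. Speed limits (rad/s): [2.57, 2.57, 3.01, 3.14, 3.14, 3.14].

### API

Orientations are given as a 3x3 rotation matrix whose columns are the frame's x, y, z axes.
In Python, from rig import manip gives the robot as it stands.
- The arm moves only by the tool play_rows, never from a script. Its argument "moves" is a list that holds one entry, the list of rows, each a list of 7 numbers: the shift along the tool's x, y, z in cm, then the turn, a rotation vector about the tool's x, y, z in degrees, then the closure, from -1 (fully open) to 1 (shut), so that 0 is half open. In form: [[[tx, ty, tz, wx, wy, wz, jaw], ...]]. A call has exactly 8 rows; each row is the pose to reach, as a shift and turn from the pose commanded when the call began, along the tool's axes at that moment; what a row does not reach only later rows make up. A row lasts 1/8 s, in which the tool goes at most 62.5 mm and 10.7 degrees, less where a joint would pass 70% of its speed; a pose out of reach is approached as far as the arm can. A call with a gripper value outside its range is refused whole. The fingers move at their own pace and stop on an object; "force" is the grip in N (left out, the last holds). Time passes only in rows, so rows that repeat a pose let the fingers close, or fill a call up. It gives the time, the measured TCP pose, the force, the opening and the grip force at its end, in the units of the state.
- manip.state(): the state, without advancing time (a new reading comes with each control period).
- manip.camera(name): name is "side" or "top"; returns a dict with "image" (480x640x3 uint8, blue, green, red), "mtx" (3x3 intrinsics, pixels), "extrinsics" (4x4, takes a point from camera to world coordinates). Camera axes: x right, y down, z forward; pixel columns grow to the right and rows downward; lengths in m; the calibration is good to about 2 mm. A picture is of the moment at which its call begins. There is no depth.
- manip.hand_in(): hands the job in; it is judged then, once.
The state is a dict: "clock": time; "qpos": joint angles; "joint_vel": joint speeds; "joint_torque": joint torques, N m; "ee_pos": TCP position; "tcp_rot": TCP orientation; "force": force on the tool from outside, world axes, zero at the start; "wrist_torque": the same for the moment, N m; "finger_gap": finger opening in m; "grip_force": force on a finger pad.
Only numpy, scipy, OpenCV 4.12 (cv2) and the standard library are available. Lean on these libraries where they do the work, as an engineer would, in place of code of your own. Each camera call takes 0.05 s, during which the arm holds its last target. There are 200 camera calls.

### The job

Sort all the loose plant pegs on the shelf into the boxes: red pegs into the red box, blue pegs into the blue box. When every peg is in its box, take the wooden cover by its grip and lower it over the two pins of the box that stands next to the spray bottle, where drips fall, until it rests flush on the rim all round; the other box stays open. Leave everything else on the shelf where it is.

Things in the scene. Friction and masses are not known exactly. Their poses are not given: they have to be found in the camera images.
- red1: Red plastic plant peg shaped like a clothes peg, a straight bar 62 x 16 x 16 mm, 20 g. Origin at its middle (8 mm above the shelf when lying); its x axis runs along its length. May be absent.
- red2: Red plastic plant peg shaped like a clothes peg, a straight bar 62 x 16 x 16 mm, 20 g. Origin at its middle (8 mm above the shelf when lying); its x axis runs along its length. May be absent.
- red3: Red plastic plant peg shaped like a clothes peg, a straight bar 62 x 16 x 16 mm, 20 g. Origin at its middle (8 mm above the shelf when lying); its x axis runs along its length. May be absent.
- red4: Red plastic plant peg shaped like a clothes peg, a straight bar 62 x 16 x 16 mm, 20 g. Origin at its middle (8 mm above the shelf when lying); its x axis runs along its length. May be absent.
- blue1: Blue plastic plant peg shaped like a clothes peg, a straight bar 62 x 16 x 16 mm, 20 g. Origin at its middle (8 mm above the shelf when lying); its x axis runs along its length. May be absent.
- blue2: Blue plastic plant peg shaped like a clothes peg, a straight bar 62 x 16 x 16 mm, 20 g. Origin at its middle (8 mm above the shelf when lying); its x axis runs along its length. May be absent.
- blue3: Blue plastic plant peg shaped like a clothes peg, a straight bar 62 x 16 x 16 mm, 20 g. Origin at its middle (8 mm above the shelf when lying); its x axis runs along its length. May be absent.
- blue4: Blue plastic plant peg shaped like a clothes peg, a straight bar 62 x 16 x 16 mm, 20 g. Origin at its middle (8 mm above the shelf when lying); its x axis runs along its length. May be absent.
- box_red: Red open peg box, fixed to the shelf: 162 mm (x) by 118 mm (y), 60 mm high, its opening 110 x 110 mm in the middle, side walls 4 mm, floor 4 mm thick. Solid end blocks at both x ends carry one steel locating pin each, at x = -70 and +70 mm, y = 0: 9 mm thick, 18 mm high above the rim, tapered over the top 7 mm. Origin at the centre of its underside, z up.
- box_red_rim (a point): Centre of the red box's opening at rim height, 60 mm above the shelf; axes as the box's.
- box_blue: Blue open peg box, fixed to the shelf: 162 mm (x) by 118 mm (y), 60 mm high, its opening 110 x 110 mm in the middle, side walls 4 mm, floor 4 mm thick. Solid end blocks at both x ends carry one steel locating pin each, at x = -70 and +70 mm, y = 0: 9 mm thick, 18 mm high above the rim, tapered over the top 7 mm. Origin at the centre of its underside, z up.
- box_blue_rim (a point): Centre of the blue box's opening at rim height, 60 mm above the shelf; axes as the box's.
- cover: The only cover: loose plywood plate 164 mm (x) by 118 mm (y), 8 mm thick, about 0.2 kg, with two 12 mm through holes at x = -70 and +70 mm, y = 0 (fits either way round, on either box). A dark wooden bar grip stands on the middle of its top: 50 mm along x, 14 mm wide in y, 30 mm high (its top 38 mm above the underside). Origin at the centre of the underside, z up.
- spray_bottle: Amber glass spray bottle with a black head and orange nozzle, 76 mm in diameter, 192 mm tall, standing on the outer side of one of the two boxes (about 0.2 m from that box's centre, more than 0.6 m from the other). Origin at the centre of its underside.
- plant_pot: Grey hard silicone pot with a green plant, 110 mm wide, about 160 mm tall, beside the other box. Origin at the centre of its underside. Bystander.
- watering_can: Green plastic watering can, body 136 mm in diameter, 135 mm tall, spout along its x to 165 mm and 160 mm up. Origin at the centre of the body's underside. Bystander.
- saucer: White ceramic saucer, 100 mm in diameter, 16 mm high, lying among the pegs. Origin at the centre of its underside. Bystander.
- trowel: Steel garden trowel with a wooden handle, 295 mm long along x, lying flat, up to 27 mm high. Origin under the neck. Bystander.
- mini_pot: Small terracotta pot, 68 mm wide, 60 mm tall. Origin at the centre of its underside. Bystander.
Not all that is in view belongs to the job. Leave any turquoise or white look-alike of the blue2 alone.

How it is judged:
By the outcome, as a careful person would: the job done as asked, in the order asked, and still so for the second after the job is handed in, with the robot touching nothing.
Of red1, blue1, red2, blue2, red3, blue3, red4, blue4 only 5 to 7 are there at a start; the rules pass over those that are not, and their reading is None.
At some moment in a run one of red1, blue1, red2, blue2, red3, blue3, red4, blue4 may be knocked a few centimetres aside while the robot is not near it.
Once in a run the grip may slacken for a moment while it holds something.
It also fails if it takes over 210 s, if anything falls off the work surface, if the arm or the gripper's body presses on something with over 40 N, if the wrist force passes 120 N, or if a joint passes its speed limit or range.

## Working session

There is one attempt and no reset: what is moved stays moved. The work goes in short steps, Python scripts to look and compute and a tool call to move; the robot and the scene stay as the last step left them, time stands still between calls to the robot, and variables do not carry over. Pictures are saved under pics/ and viewed, at most 14 in all, crops included, and the job is handed in when it is done.

Besides the shell and the picture viewer there is one more tool, called after ">>>" as a command line: name --argument value ..., lists and objects as JSON in quotes. play_rows: Moves the arm, as the interface text tells. Its arguments: {"type":"object","properties":{"moves":{"type":"array","items":{"type":"array","items":{"type":"array","items":{"type":"number"}}}},"force":{"type":"number"}},"required":["moves"]}

```bash
ls; mkdir -p pics; python3 - <<'E'
from rig import manip
import cv2,numpy as np
for n in("top","side"):
    c=manip.camera(n);cv2.imwrite(f"pics/{n}0.png",c["image"]);print(n,c["mtx"].tolist(),np.round(c["extrinsics"],4).tolist())
print(manip.state())
E
```

```text
pics
top [[438.06990573474445, 0.0, 319.52381945251716], [0.0, 438.06990573474445, 237.1161394773204], [0.0, 0.0, 1.0]] [[-0.0141, -0.9924, 0.122, 0.4336], [-0.9997, 0.0166, 0.0195, -0.0176], [-0.0214, -0.1217, -0.9923, 1.389], [0.0, 0.0, 0.0, 1.0]]
side [[555.9245471979408, 0.0, 309.4100842718459], [0.0, 555.9245471979408, 238.78033499490647], [0.0, 0.0, 1.0]] [[0.9869, -0.1116, 0.1167, 0.4027], [-0.161, -0.7362, 0.6574, -0.9151], [0.0126, -0.6675, -0.7445, 1.1332], [0.0, 0.0, 0.0, 1.0]]
{'clock': 0.1, 'qpos': array([ 1.05029692e+00,  9.17638719e-02,  1.23176569e+00, -1.97369837e-05,
        1.81977841e+00, -5.66842008e-02]), 'joint_vel': array([-0.00027334, -0.00102241, -0.00295314, -0.00080593,  0.00162299,
       -0.00145753]), 'joint_torque': array([ 2.03100477e-03, -4.47855127e+01, -4.07570422e+01,  6.99192728e-02,
        2.84045149e-02, -1.05668596e-04]), 'ee_pos': array([0.26828676, 0.53638424, 0.22163161]), 'tcp_rot': array([[-8.94350026e-01,  4.47367110e-01, -8.36452201e-04],
       [ 4.47367885e-01,  8.94348776e-01, -1.49766702e-03],
       [ 7.80730371e-05, -1.71364039e-03, -9.99998529e-01]]), 'force': array([-0.17987218, -0.27803736,  0.18323253]), 'wrist_torque': array([-0.03924013, -0.00940164, -0.02752867]), 'grip_force': 0.0, 'finger_gap': 0.08760691106444474}
```

View pics/top0.png

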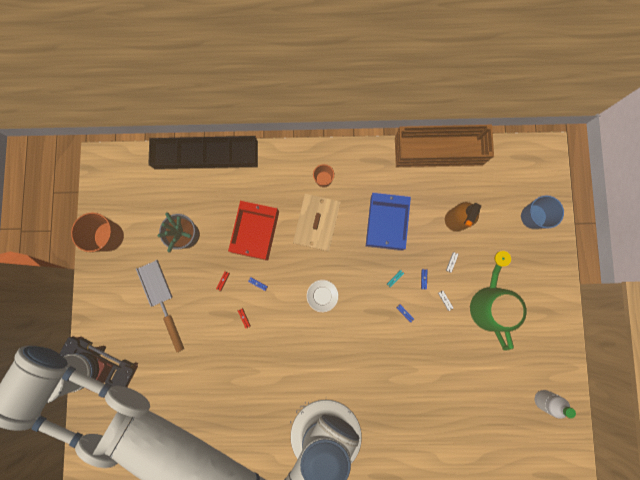

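View pics/side0.png

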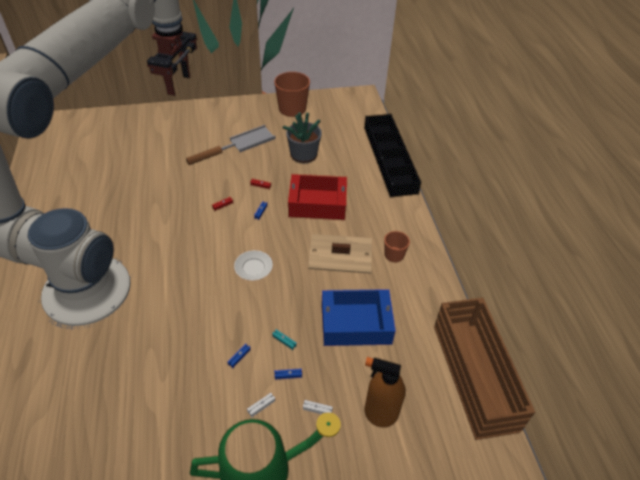

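The top view shows two red pegs at (223,281) and (244,318), and three blue pegs at (258,284), (424,279) and (405,313). There are also look-alikes, one turquoise and two white. The bottle at (462,216) stands beside the blue box. The cover is at (318,221).

```bash
cat > h.py <<'E'
import cv2,numpy as np
from rig import manip
def cam(n): 
    c=manip.camera(n); return c["image"],c["mtx"],c["extrinsics"]
def w(c,uv,z):
    _,K,T=c; d=T[:3,:3]@np.linalg.inv(K)@np.array([uv[0],uv[1],1.]); return (T[:3,3]+d*(z-T[2,3])/d[2])[:2]
def proj(c,P):
    _,K,T=c; p=K@(T[:3,:3].T@(np.array(P)-T[:3,3])); return p[:2]/p[2]
def pegs(c,z=0.012):
    hsv=cv2.cvtColor(c[0],cv2.COLOR_BGR2HSV); out=[]
    for col,rs in dict(red=[((0,170,60),(6,255,255)),((174,170,60),(180,255,255))],blue=[((110,150,50),(128,255,255))]).items():
        m=sum(cv2.inRange(hsv,*r) for r in rs).astype(np.uint8)
        for k in cv2.findContours(m,cv2.RETR_EXTERNAL,cv2.CHAIN_APPROX_NONE)[0]:
            if not 25<cv2.contourArea(k)<600: continue
            P=np.array([w(c,q,z) for q in k[:,0]],np.float32)
            (x,y),(a,b),t=cv2.minAreaRect(P)
            if b>a:t+=90
            out.append((col,round(x,4),round(y,4),round((t+90)%180-90,1),round(max(a,b),3),round(min(a,b),3)))
    return out
E
python3 - <<'E'
from h import *
for n in("top","side"):
    c=cam(n); print(n,*pegs(c),sep="\n")
    im=c[0][180:280,215:425] if n=="top" else c[0][165:355,280:405]
    cv2.imwrite(f"pics/{n}c.png",cv2.resize(im,None,fx=3.8 if n=="top" else 3.1,fy=3.8 if n=="top" else 3.1,interpolation=cv2.INTER_CUBIC))
E
```

```text
top
('red', 0.3529, 0.2497, 24.5, 0.058, 0.015)
('red', 0.4704, 0.3175, -26.3, 0.058, 0.014)
side
('red', 0.3535, 0.2476, 25.3, 0.058, 0.021)
('red', 0.4691, 0.3152, -26.5, 0.058, 0.022)
('blue', 0.4667, -0.3154, -4.4, 0.054, 0.016)
('blue', 0.3622, -0.2523, 42.5, 0.058, 0.014)
('blue', 0.4581, 0.2031, 61.6, 0.056, 0.013)
```

View pics/topc.png

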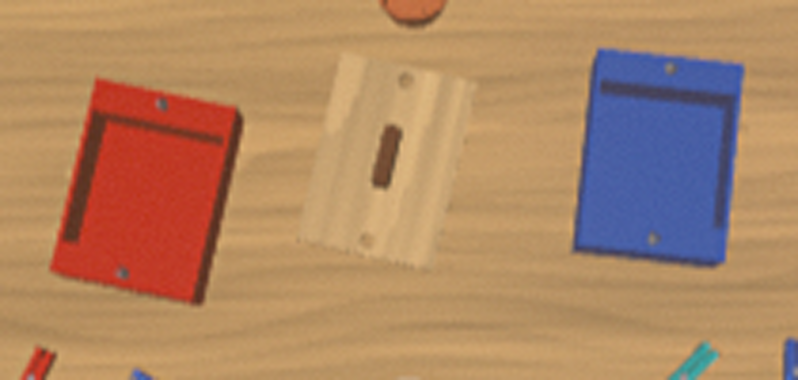

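View pics/sidec.png

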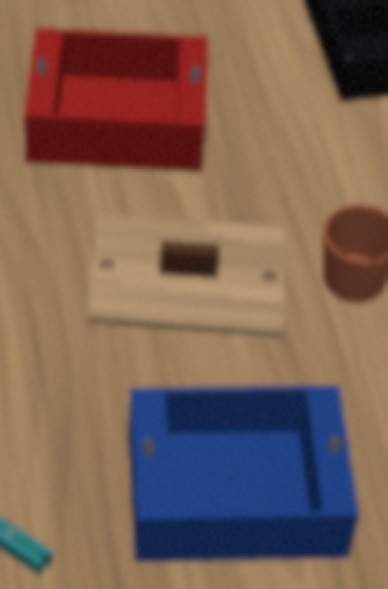

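The crops show the pins and holes clearly. In topc, the blue pins are at (670,68) and (653,239), the red pins at (162,104) and (123,272), and the cover holes at (406,80) and (366,240). In sidec, the blue pins are at (148,446) and (335,444), and the holes at (107,265) and (269,276).

```bash
python3 - <<'E'
from h import *
T=cam("top");S=cam("side")
f=lambda p,s,o:((np.array(p)+.5)/s-.5+o)
D=dict(red=([(162,104),(123,272)],[(196,74),(42,66)],.07),blue=([(670,68),(653,239)],[(335,444),(148,446)],.07),cover=([(406,80),(366,240)],[(269,276),(107,265)],.007))
for k,(a,b,z) in D.items():
    for n,c,pp,s,o in(("top",T,a,3.8,(215,180)),("side",S,b,3.1,(280,165))):
        q=[w(c,f(p,s,np.array(o)),z) for p in pp];d=q[0]-q[1]
        print(k,n,np.round(q,4).tolist(),"mid",np.round((q[0]+q[1])/2,4),"ang",round(np.degrees(np.arctan2(d[1],d[0])),1),"L",round(np.hypot(*d),4))
# blue in top
hsv=cv2.cvtColor(T[0],cv2.COLOR_BGR2HSV)
for u,v in((258,284),(424,279),(405,313),(396,278)): print(hsv[v-1:v+2,u-1:u+2].reshape(-1,3).tolist())
E
```

```text
red top [[0.6921, 0.1982], [0.5564, 0.229]] mid [0.6243 0.2136] ang -12.8 L 0.1392
red side [[0.6924, 0.196], [0.5565, 0.227]] mid [0.6244 0.2115] ang -12.8 L 0.1394
blue top [[0.7141, -0.2117], [0.576, -0.1936]] mid [ 0.645  -0.2027] ang -7.5 L 0.1393
blue side [[0.7141, -0.2157], [0.5756, -0.1962]] mid [ 0.6449 -0.2059] ang -8.0 L 0.1399
cover top [[0.7213, 0.0017], [0.5859, 0.0371]] mid [0.6536 0.0194] ang -14.7 L 0.14
cover side [[0.7208, 0.0039], [0.5853, 0.0371]] mid [0.653  0.0205] ang -13.8 L 0.1395
[[116, 56, 149], [113, 137, 170], [113, 140, 171], [116, 82, 152], [116, 127, 151], [114, 129, 158], [114, 141, 175], [114, 138, 152], [115, 119, 150]]
[[113, 120, 163], [145, 11, 139], [122, 32, 153], [113, 141, 166], [114, 93, 132], [114, 127, 151], [112, 147, 172], [115, 128, 146], [112, 152, 170]]
[[12, 21, 158], [114, 54, 160], [112, 141, 177], [125, 37, 153], [114, 57, 153], [111, 136, 169], [114, 136, 172], [114, 125, 155], [114, 124, 142]]
[[89, 137, 149], [88, 138, 140], [89, 149, 149], [90, 40, 142], [89, 140, 149], [89, 168, 170], [150, 2, 152], [89, 146, 168], [87, 128, 158]]
```

```bash
sed -i 's/(110,150,50)/(108,90,50)/' h.py; cat >> h.py <<'E'
def plan(*wps):
    s=manip.state();R=s["tcp_rot"];p=s["ee_pos"];y0=np.degrees(np.arctan2(R[1,0],R[0,0]))
    print("t%.1f tcp %s yaw %.1f tilt %.2f gap %.4f grip %.1f F %s q %s"%(s["clock"],np.round(p,4),y0,np.degrees(np.arccos(-R[2,2])),s["finger_gap"],s["grip_force"],np.round(s["force"],1),np.round(s["qpos"],2)))
    for x,y,z,a in wps:
        d=R.T@(np.array([x,y,z])-p)*100; t=(a-y0+90)%180-90
        # about tool axes, including levelling of the tool
        c,q=np.cos(np.radians(y0+t)),np.sin(np.radians(y0+t)); G=np.array([[c,q,0],[q,-c,0],[0,0,-1.]])
        r=np.degrees(cv2.Rodrigues(R.T@G)[0].ravel())
        print((x,y,z,a),"->",np.round(d,2),np.round(r,1))
E
python3 - <<'E'
from h import *
print(*pegs(cam("top")),sep="\n")
plan((.470,.3165,.10,-26.5),(.470,.3165,.03,-26.5),(.470,.3165,.003,-26.5))
E
```

```text
('red', 0.3535, 0.2498, 24.5, 0.057, 0.015)
('red', 0.4704, 0.3175, -26.3, 0.058, 0.014)
('blue', 0.3632, -0.2504, 43.8, 0.058, 0.013)
('blue', 0.4594, 0.2063, 60.5, 0.058, 0.013)
('blue', 0.4661, -0.3141, -2.4, 0.056, 0.012)
t0.3 tcp [0.2684 0.5366 0.2223] yaw 153.4 tilt 0.03 gap 0.0876 grip 0.0 F [-0.3  0.1  0.8] q [ 1.05  0.09  1.23 -0.    1.82 -0.06]
(0.47, 0.3165, 0.1, -26.5) -> [-27.88 -10.66  12.24] [-0.  -0.  -0.1]
(0.47, 0.3165, 0.03, -26.5) -> [-27.88 -10.65  19.24] [-0.  -0.  -0.1]
(0.47, 0.3165, 0.003, -26.5) -> [-27.88 -10.65  21.94] [-0.  -0.  -0.1]
```

>>> play_rows --moves '[[[-5.6, -2.1, 2.5, 0, 0, 0, 0], [-11.2, -4.3, 5, 0, 0, 0, 0], [-16.8, -6.4, 7.5, 0, 0, 0, 0], [-22.4, -8.5, 10, 0, 0, 0, 0], [-27.9, -10.65, 13, 0, 0, 0, 0], [-27.9, -10.65, 16.5, 0, 0, 0, 0], [-27.9, -10.65, 18.5, 0, 0, 0, 0], [-27.9, -10.65, 18.5, 0, 0, 0, 0]]]' --force 15

```text
clock: 1.35
ee_pos: [0.4689, 0.3166, 0.036]
tcp_rot: [[-0.895, 0.447, -0.003], [0.447, 0.895, -0.001], [0.002, -0.003, -1.0]]
force: [1.0, -0.5, 0.2]
finger_gap: 0.0438
grip_force: 0.0
```

```bash
python3 - <<'E'
from h import *
plan((.470,.3165,.003,-26.5))
E
```

```text
t1.4 tcp [0.4689 0.3166 0.036 ] yaw 153.5 tilt 0.20 gap 0.0438 grip 0.0 F [ 1.  -0.5  0.2] q [ 0.53  0.05  1.61  0.    1.49 -0.57]
(0.47, 0.3165, 0.003, -26.5) -> [-0.11  0.05  3.3 ] [-0.2 -0.1 -0. ]
```

>>> play_rows --moves '[[[-0.1, 0, 1.8, 0, 0, 0, 0], [-0.1, 0, 3.3, 0, 0, 0, 0], [-0.1, 0, 3.3, 0, 0, 0, 0.6], [-0.1, 0, 3.3, 0, 0, 0, 0.9], [-0.1, 0, 3.3, 0, 0, 0, 0.9], [-0.1, 0, 3.3, 0, 0, 0, 0.9], [-0.1, 0, 0, 0, 0, 0, 0.9], [-0.1, 0, -6, 0, 0, 0, 0.9]]]' --force 20

```text
clock: 2.35
ee_pos: [0.4697, 0.3151, 0.0958]
tcp_rot: [[-0.894, 0.447, -0.005], [0.447, 0.894, -0.003], [0.003, -0.005, -1.0]]
force: [1.2, -0.1, -0.0]
finger_gap: 0.0162
grip_force: 20.0
```

```bash
cat >> h.py <<'E'
def inbox(b,dx,dy):
    x,y,a={"red":(.6243,.2125,-12.8),"blue":(.645,-.204,-7.8)}[b]; t=np.radians(a)
    return x+dx*np.cos(t)-dy*np.sin(t),y+dx*np.sin(t)+dy*np.cos(t),a
E
python3 - <<'E'
from h import *
x,y,a=inbox("red",0,.025)
plan((x,y,.13,a),(x,y,.03,a))
E
```

```text
t2.4 tcp [0.4697 0.3151 0.0958] yaw 153.4 tilt 0.35 gap 0.0162 grip 20.0 F [ 1.2 -0.1 -0. ] q [ 0.53  0.02  1.53 -0.    1.6  -0.58]
(np.float64(0.6298387124404866), np.float64(0.23687873385763908), 0.13, -12.8) -> [-17.81   0.15  -3.48] [ -0.3  -0.2 -13.8]
(np.float64(0.6298387124404866), np.float64(0.23687873385763908), 0.03, -12.8) -> [-17.85   0.2    6.52] [ -0.3  -0.2 -13.8]
```

>>> play_rows --moves '[[[-2, 0, -3.5, 0, 0, 0, 0.9], [-7.5, 0, -3.5, 0, 0, -5, 0.9], [-13, 0.1, -3.5, 0, 0, -10, 0.9], [-17.8, 0.15, -2, -0.2, -0.2, -13.8, 0.9], [-17.8, 0.2, 2.5, -0.3, -0.2, -13.8, 0.9], [-17.8, 0.2, 6.5, -0.3, -0.2, -13.8, 0.9], [-17.8, 0.2, 6.5, -0.3, -0.2, -13.8, 0.9], [-17.8, 0.2, 6.5, -0.3, -0.2, -13.8, 0.3]]]'

```text
clock: 3.35
ee_pos: [0.6321, 0.2386, 0.0348]
tcp_rot: [[-0.975, 0.221, 0.007], [0.221, 0.975, 0.004], [-0.006, 0.006, -1.0]]
force: [0.4, -0.3, 0.6]
finger_gap: 0.0227
grip_force: 0.0
```

```bash
python3 - <<'E'
from h import *
print(*pegs(cam("side")),sep="\n")
print(*pegs(cam("top")),sep="\n")
plan((.460,.2045,.10,61),(.460,.2045,.03,61),(.3535,.249,.1,25),(.3535,.249,.03,25))
E
```

```text
('red', 0.3536, 0.2473, 24.3, 0.058, 0.021)
('blue', 0.4666, -0.315, -4.4, 0.058, 0.019)
('blue', 0.3619, -0.2515, 42.5, 0.061, 0.016)
('blue', 0.4583, 0.2041, 60.0, 0.061, 0.016)
('red', 0.5848, 0.2589, 76.6, 0.072, 0.06)
('red', 0.6281, 0.206, -12.8, 0.165, 0.088)
('blue', 0.3632, -0.2504, 43.8, 0.058, 0.013)
('blue', 0.4661, -0.3141, -2.4, 0.056, 0.012)
t3.5 tcp [0.6327 0.2389 0.0361] yaw 167.2 tilt 0.63 gap 0.0295 grip 0.0 F [-0.  -0.3  1. ] q [ 0.31  0.32  1.3   0.    1.51 -1.04]
(0.46, 0.2045, 0.1, 61) -> [16.03 -7.13 -6.58] [  0.    0.7 -73.8]
(0.46, 0.2045, 0.03, 61) -> [16.09 -7.18  0.42] [  0.    0.7 -73.8]
(0.3535, 0.249, 0.1, 25) -> [27.4  -5.14 -6.66] [  0.2   0.6 -37.8]
(0.3535, 0.249, 0.03, 25) -> [27.46 -5.19  0.34] [  0.2   0.6 -37.8]
```

>>> play_rows --moves '[[[0, 0, -5, 0, 0, 0, 0.3], [1, 0, -10, 0, 0, -3, 0.3], [7, -1.2, -10, 0, 0.2, -13, 0], [13, -2.4, -10, 0, 0.4, -23, 0], [19, -3.6, -9, 0, 0.6, -33, 0], [25, -4.8, -6.5, 0.2, 0.6, -37.8, 0], [27.45, -5.2, -3, 0.2, 0.6, -37.8, 0], [27.45, -5.2, 0, 0.2, 0.6, -37.8, 0]]]'

```text
clock: 4.45
ee_pos: [0.3514, 0.2493, 0.0328]
tcp_rot: [[-0.905, -0.425, -0.001], [-0.425, 0.905, 0.002], [-0.0, 0.002, -1.0]]
force: [0.8, 0.4, 0.1]
finger_gap: 0.0436
grip_force: 0.0
```

```bash
python3 - <<'E'
from h import *
plan((.3535,.249,.003,25))
E
```

```text
t4.5 tcp [0.3514 0.2493 0.0328] yaw -154.8 tilt 0.12 gap 0.0436 grip 0.0 F [0.8 0.4 0.1] q [ 0.54 -0.34  1.96  0.    1.52 -1.47]
(0.3535, 0.249, 0.003, 25) -> [-0.18 -0.12  2.98] [0.1 0.  0.2]
```

>>> play_rows --moves '[[[-0.2, -0.1, 1.8, 0, 0, 0, 0], [-0.2, -0.1, 3, 0, 0, 0, 0], [-0.2, -0.1, 3, 0, 0, 0, 0.6], [-0.2, -0.1, 3, 0, 0, 0, 0.9], [-0.2, -0.1, 3, 0, 0, 0, 0.9], [-0.2, -0.1, 3, 0, 0, 0, 0.9], [-0.2, -0.1, -2, 0, 0, 0, 0.9], [-0.2, -0.1, -8, 0, 0, 0, 0.9]]]'

```text
clock: 5.45
ee_pos: [0.3538, 0.2477, 0.1113]
tcp_rot: [[-0.906, -0.423, -0.008], [-0.423, 0.906, -0.002], [0.008, 0.001, -1.0]]
force: [1.5, -0.1, 0.1]
finger_gap: 0.016
grip_force: 20.0
```

```bash
python3 - <<'E'
from h import *
x,y,a=inbox("red",0,-.025)
plan((x,y,.13,a),(x,y,.03,a))
E
```

```text
t5.5 tcp [0.3538 0.2477 0.1113] yaw -155.0 tilt 0.46 gap 0.0160 grip 20.0 F [ 1.5 -0.1  0.1] q [ 0.53 -0.36  1.84  0.    1.67 -1.48]
(np.float64(0.6187612875595133), np.float64(0.1881212661423609), 0.13, -12.8) -> [-21.48 -16.61  -2.06] [-0.1 -0.5 37.8]
(np.float64(0.6187612875595133), np.float64(0.1881212661423609), 0.03, -12.8) -> [-21.56 -16.62   7.94] [-0.1 -0.5 37.8]
```

>>> play_rows --moves '[[[-4.3, -3.3, -2, 0, -0.1, 7.6, 0.9], [-8.8, -6.8, -2.1, 0, -0.2, 15.5, 0.9], [-13.2, -10.2, -2.1, 0, -0.3, 23.5, 0.9], [-17.6, -13.6, -2.1, 0, -0.4, 31.5, 0.9], [-21.5, -16.6, -1, -0.1, -0.5, 37.8, 0.9], [-21.55, -16.6, 3.5, -0.1, -0.5, 37.8, 0.9], [-21.55, -16.6, 7.7, -0.1, -0.5, 37.8, 0.9], [-21.55, -16.6, 7.7, -0.1, -0.5, 37.8, 0.5]]]'

```text
clock: 6.45
ee_pos: [0.617, 0.1881, 0.0281]
tcp_rot: [[-0.975, 0.221, -0.005], [0.221, 0.975, -0.0], [0.005, -0.001, -1.0]]
force: [0.1, 0.8, 0.2]
finger_gap: 0.0209
grip_force: 0.0
```

```bash
python3 - <<'E'
from h import *
print(*pegs(cam("side")),sep="\n")
plan((.4595,.2045,.10,61),(.4595,.2045,.03,61))
E
```

```text
('blue', 0.4666, -0.315, -4.0, 0.058, 0.019)
('blue', 0.3617, -0.2517, 42.5, 0.06, 0.016)
('blue', 0.4583, 0.2041, 60.0, 0.061, 0.016)
t6.5 tcp [0.6187 0.1887 0.0316] yaw 167.2 tilt 0.06 gap 0.0216 grip 0.0 F [-0.2 -0.4  0.4] q [ 0.24  0.26  1.38  0.    1.5  -1.11]
(0.4595, 0.2045, 0.1, 61) -> [15.88 -1.97 -6.84] [  0.1   0.  -73.8]
(0.4595, 0.2045, 0.03, 61) -> [15.88 -1.98  0.16] [  0.1   0.  -73.8]
```

>>> play_rows --moves '[[[0, 0, -5.5, 0, 0, 0, 0.4], [0, 0, -9.5, 0, 0, -8, 0.2], [4, -0.5, -9.5, 0, 0, -18.5, 0], [8, -1, -9.5, 0, 0, -29, 0], [12, -1.5, -8, 0, 0, -39.5, 0], [15.9, -2, -6, 0, 0, -50, 0], [15.9, -2, -3, 0, 0, -60.5, 0], [15.9, -2, -1, 0, 0, -71, 0]]]'

```text
clock: 7.5
ee_pos: [0.461, 0.2053, 0.0452]
tcp_rot: [[-0.521, -0.854, 0.008], [-0.854, 0.521, 0.004], [-0.007, -0.005, -1.0]]
force: [0.7, -0.2, 0.0]
finger_gap: 0.044
grip_force: 0.0
```

```bash
python3 - <<'E'
from h import *
plan((.4595,.2045,.003,61))
E
```

```text
t7.5 tcp [0.461  0.2053 0.0452] yaw -121.4 tilt 0.52 gap 0.0440 grip 0.0 F [ 0.7 -0.2  0. ] q [ 0.35 -0.14  1.77  0.    1.5  -2.24]
(0.4595, 0.2045, 0.003, 61) -> [0.18 0.11 4.22] [-0.3  0.4 -2.4]
```

>>> play_rows --moves '[[[0.15, 0.1, 2.5, 0, 0.2, -2.4, 0], [0.15, 0.1, 4.2, 0, 0.2, -2.4, 0], [0.15, 0.1, 4.2, 0, 0.2, -2.4, 0.6], [0.15, 0.1, 4.2, 0, 0.2, -2.4, 0.9], [0.15, 0.1, 4.2, 0, 0.2, -2.4, 0.9], [0.15, 0.1, 4.2, 0, 0.2, -2.4, 0.9], [0.15, 0.1, -2, 0, 0.2, 0, 0.9], [0.15, 0.1, -8, 0, 0.2, 8, 0.9]]]'

```text
clock: 8.5
ee_pos: [0.4578, 0.2034, 0.1233]
tcp_rot: [[-0.643, -0.766, -0.0], [-0.766, 0.643, -0.002], [0.001, -0.001, -1.0]]
force: [0.9, -0.0, -0.1]
finger_gap: 0.016
grip_force: 20.0
```

```bash
python3 - <<'E'
from h import *
x,y,a=inbox("blue",0,.028)
plan((x,y,.14,a),(x,y,.03,a))
E
```

```text
t8.5 tcp [0.4578 0.2034 0.1233] yaw -130.0 tilt 0.10 gap 0.0160 grip 20.0 F [ 0.9 -0.  -0.1] q [ 0.35 -0.17  1.66 -0.    1.65 -2.09]
(np.float64(0.6488000360281605), np.float64(-0.17625906046679957), 0.14, -7.8) -> [ 16.82 -39.04  -1.61] [-0.1 -0.  57.8]
(np.float64(0.6488000360281605), np.float64(-0.17625906046679957), 0.03, -7.8) -> [ 16.8  -39.03   9.39] [-0.1 -0.  57.8]
```

>>> play_rows --moves '[[[2.4, -5.5, -1.6, 0, 0, 8, 0.9], [4.8, -11.1, -1.6, 0, 0, 16, 0.9], [7.2, -16.7, -1.6, 0, 0, 24, 0.9], [9.6, -22.3, -1.6, 0, 0, 33, 0.9], [12, -27.9, -1.6, 0, 0, 42, 0.9], [14.4, -33.5, -1.6, 0, 0, 51, 0.9], [16.8, -39, -1, 0, 0, 57.8, 0.9], [16.8, -39, 3, 0, 0, 57.8, 0.9]]]'

```text
clock: 9.5
ee_pos: [0.6531, -0.18, 0.0948]
tcp_rot: [[-0.99, 0.138, 0.007], [0.138, 0.99, -0.004], [-0.007, -0.003, -1.0]]
force: [0.2, 0.7, -0.5]
finger_gap: 0.0164
grip_force: 20.0
```

```bash
python3 - <<'E'
from h import *
x,y,a=inbox("blue",0,.028)
plan((x,y,.03,a))
E
```

```text
t9.5 tcp [ 0.6531 -0.18    0.0948] yaw 172.1 tilt 0.44 gap 0.0164 grip 20.0 F [ 0.2  0.7 -0.5] q [-0.32  0.3   1.22 -0.    1.61 -1.75]
(np.float64(0.6488000360281605), np.float64(-0.17625906046679957), 0.03, -7.8) -> [0.53 0.33 6.48] [-0.2  0.4 -0.1]
```

>>> play_rows --moves '[[[0.3, 0.2, 3.5, 0, 0.3, 0, 0.9], [0.3, 0.2, 6.5, 0, 0.3, 0, 0.9], [0.3, 0.2, 6.5, 0, 0.3, 0, 0.5], [0.3, 0.2, 6.5, 0, 0.3, 0, 0.4], [0.3, 0.2, 2, 0, 0.3, 0, 0.4], [0.3, 0.2, -4, 0, 0.3, 0, 0.3], [4.5, -4, -4, 0, 0.3, 0, 0], [8.5, -8, -4, 0, 0.3, 0, 0]]]'

```text
clock: 10.5
ee_pos: [0.5563, -0.2441, 0.1374]
tcp_rot: [[-0.991, 0.13, 0.002], [0.13, 0.991, -0.004], [-0.003, -0.003, -1.0]]
force: [0.3, -0.2, 0.1]
finger_gap: 0.0435
grip_force: 0.0
```

```bash
python3 - <<'E'
from h import *
print(*pegs(cam("side")),sep="\n")
c=cam("top");print(*pegs(c),sep="\n");cv2.imwrite("pics/t1.png",c[0][150:350])
plan((.4665,-.3145,.03,-3.5))
E
```

```text
('red', 0.5743, 0.2871, 72.4, 0.106, 0.042)
('blue', 0.4666, -0.315, -4.0, 0.058, 0.019)
('blue', 0.3617, -0.2517, 42.5, 0.06, 0.016)
('blue', 0.4661, -0.3141, -2.4, 0.056, 0.012)
t10.6 tcp [ 0.5534 -0.2464  0.1364] yaw 172.2 tilt 0.22 gap 0.0439 grip 0.0 F [ 1.3 -0.1 -0.4] q [-0.47  0.11  1.37 -0.    1.67 -1.91]
(0.4665, -0.3145, 0.03, -3.5) -> [ 7.67 -7.89 10.67] [-0.2 -0.  -4.3]
```

View pics/t1.png

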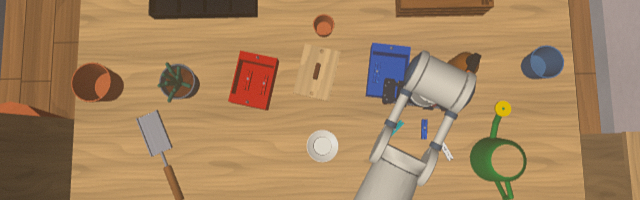

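The red box now holds its two red pegs, at (252,78) and (264,85) in this crop. The arm hides part of the blue box, and the blue peg at (424,128) has not moved.

>>> play_rows --moves '[[[3.8, -4, 2.5, 0, 0, -2, 0], [7.7, -7.9, 5, 0, 0, -4.3, 0], [7.7, -7.9, 9, -0.2, 0, -4.3, 0], [7.7, -7.9, 13.3, -0.2, 0, -4.3, 0], [7.7, -7.9, 13.3, -0.2, 0, -4.3, 0], [7.7, -7.9, 13.3, -0.2, 0, -4.3, 0.6], [7.7, -7.9, 13.3, -0.2, 0, -4.3, 0.9], [7.7, -7.9, 13.3, -0.2, 0, -4.3, 0.9]]]'

```text
clock: 11.6
ee_pos: [0.4689, -0.3112, 0.0008]
tcp_rot: [[-0.998, 0.057, -0.003], [0.057, 0.998, 0.003], [0.003, 0.003, -1.0]]
force: [-0.0, 0.3, -0.1]
finger_gap: 0.0175
grip_force: 0.1
```

```bash
python3 - <<'E'
from h import *
x,y,a=inbox("blue",0,-.028)
plan((x,y,.12,a),(x,y,.03,a))
E
```

```text
t11.6 tcp [ 0.4689 -0.3112  0.0008] yaw 176.7 tilt 0.24 gap 0.0175 grip 0.1 F [-0.   0.3 -0.1] q [-0.65  0.07  1.65  0.    1.43 -2.16]
(np.float64(0.6411999639718395), np.float64(-0.2317409395332004), 0.12, -7.8) -> [-16.71   8.95 -11.95] [ 0.1 -0.2  4.5]
(np.float64(0.6411999639718395), np.float64(-0.2317409395332004), 0.03, -7.8) -> [-16.74   8.92  -2.95] [ 0.1 -0.2  4.5]
```

>>> play_rows --moves '[[[0, 0, -0.2, 0, 0, 0, 0.9], [0, 0, -0.2, 0, 0, 0, 0.9], [0, 0, -6, 0, 0, 0, 0.9], [0, 0, -12, 0, 0, 0, 0.9], [-5.5, 3, -12, 0, 0, 1.5, 0.9], [-11, 6, -12, 0, 0, 3, 0.9], [-16.5, 8.8, -12, 0, 0, 4.5, 0.9], [-16.7, 8.9, -10, 0, 0, 4.5, 0.9]]]'

```text
clock: 12.6
ee_pos: [0.6442, -0.2299, 0.0996]
tcp_rot: [[-0.991, 0.131, -0.002], [0.131, 0.991, 0.003], [0.002, 0.003, -1.0]]
force: [-1.3, -0.4, 0.1]
finger_gap: 0.0158
grip_force: 20.0
```

```bash
python3 - <<'E'
from h import *
x,y,a=inbox("blue",0,-.028)
print(*pegs(cam("side")),sep="\n")
plan((x,y,.03,a))
E
```

```text
('blue', 0.3619, -0.2515, 42.5, 0.061, 0.016)
t12.7 tcp [ 0.641  -0.2305  0.0951] yaw 172.4 tilt 0.55 gap 0.0159 grip 20.0 F [-1.3  0.8 -3.1] q [-0.4   0.33  1.19  0.    1.64 -1.83]
(np.float64(0.6411999639718395), np.float64(-0.2317409395332004), 0.03, -7.8) -> [-0.09 -0.15  6.51] [ 0.2 -0.5  0.2]
```

>>> play_rows --moves '[[[-0.1, -0.1, 3.5, 0, -0.3, 0, 0.9], [-0.1, -0.1, 6.5, 0, -0.3, 0, 0.9], [-0.1, -0.1, 6.5, 0, -0.3, 0, 0.5], [-0.1, -0.1, 6.5, 0, -0.3, 0, 0.4], [0, 0, 2, 0, -0.3, 0, 0.4], [0, 0, -4, 0, -0.3, 0, 0.3], [5, -1, -5, 0, 0, 8, 0], [10, -2, -5, 0, 0, 18, 0]]]'

```text
clock: 13.65
ee_pos: [0.5394, -0.2397, 0.1554]
tcp_rot: [[-0.898, 0.439, 0.003], [0.439, 0.898, -0.001], [-0.003, 0.001, -1.0]]
force: [-0.6, -0.5, -0.3]
finger_gap: 0.0435
grip_force: 0.0
```

```bash
python3 - <<'E'
from h import *
print(*pegs(cam("side")),sep="\n")
plan((.3625,-.251,.06,43))
E
```

```text
('red', 0.6966, 0.194, 76.0, 0.116, 0.01)
('blue', 0.3617, -0.2517, 42.5, 0.06, 0.016)
t13.7 tcp [ 0.533  -0.2394  0.1527] yaw 153.4 tilt 0.28 gap 0.0437 grip 0.0 F [ 2.3 -1.7 -0.3] q [-0.48  0.05  1.4  -0.    1.7  -1.59]
(0.3625, -0.251, 0.06, 43) -> [14.68 -8.66  9.35] [  0.1  -0.3 -69.6]
```

>>> play_rows --moves '[[[3, -1.7, 0, 0, 0, 10.5, 0], [6, -3.4, 0, 0, 0, 21, 0], [9, -5.2, 0, 0, 0, 31.5, 0], [12, -7, 0, 0, 0, 42, 0], [14.6, -8.6, 2, 0, 0, 52.5, 0], [14.6, -8.6, 4, 0, 0, 63, 0], [14.6, -8.6, 6, 0, 0, 73.5, 0], [14.6, -8.6, 8, 0, 0, 84, 0]]]'

```text
clock: 14.7
ee_pos: [0.3705, -0.2532, 0.0728]
tcp_rot: [[0.344, 0.939, -0.0], [0.939, -0.344, 0.0], [0.0, -0.0, -1.0]]
force: [-0.6, -0.2, 0.0]
finger_gap: 0.0438
grip_force: 0.0
```

```bash
python3 - <<'E'
from h import *
plan((.3625,-.251,.003,43))
E
```

```text
t14.7 tcp [ 0.3705 -0.2532  0.0728] yaw 69.9 tilt 0.02 gap 0.0438 grip 0.0 F [-0.6 -0.2  0. ] q [-0.68 -0.31  1.86  0.    1.58 -0.32]
(0.3625, -0.251, 0.003, 43) -> [-0.07 -0.83  6.98] [-0.  -0.  26.9]
```

>>> play_rows --moves '[[[0, -0.8, 1, 0, 0, 10, 0], [0, -0.8, 2, 0, 0, 20, 0], [-0.1, -0.8, 3.5, 0, 0, 26.9, 0], [-0.1, -0.8, 6.9, 0, 0, 26.9, 0], [-0.1, -0.8, 6.9, 0, 0, 26.9, 0], [-0.1, -0.8, 6.9, 0, 0, 26.9, 0.6], [-0.1, -0.8, 6.9, 0, 0, 26.9, 0.9], [-0.1, -0.8, 6.9, 0, 0, 26.9, 0.9]]]'

```text
clock: 15.7
ee_pos: [0.3622, -0.2507, 0.0028]
tcp_rot: [[0.727, 0.686, -0.002], [0.686, -0.727, 0.002], [-0.0, -0.004, -1.0]]
force: [-0.2, -0.4, 0.3]
finger_gap: 0.0174
grip_force: 0.0
```

```bash
python3 - <<'E'
from h import *
x,y,a=inbox("blue",0,.0)
plan((x,y,.13,a),(x,y,.05,a))
E
```

```text
t15.7 tcp [ 0.3622 -0.2507  0.0028] yaw 43.3 tilt 0.20 gap 0.0174 grip 0.0 F [-0.2 -0.4  0.3] q [-0.68 -0.28  1.97  0.    1.45  0.13]
(np.float64(0.645), np.float64(-0.204), 0.13, -7.8) -> [ 23.77  15.97 -12.78] [-0.2  0.1 51.1]
(np.float64(0.645), np.float64(-0.204), 0.05, -7.8) -> [23.77 16.   -4.78] [-0.2  0.1 51.1]
```

>>> play_rows --moves '[[[0, 0, 0, 0, 0, 0, 0.9], [0, 0, 0, 0, 0, 0, 0.9], [0, 0, -6, 0, 0, 0, 0.9], [0, 0, -12, 0, 0, 4, 0.9], [4.8, 3.2, -12.8, 0, 0, 14, 0.9], [9.6, 6.4, -12.8, 0, 0, 24, 0.9], [14.4, 9.6, -12.8, 0, 0, 34, 0.9], [19.2, 12.8, -12.8, 0, 0, 44, 0.9]]]'

```text
clock: 16.7
ee_pos: [0.5915, -0.2116, 0.1286]
tcp_rot: [[1.0, -0.017, -0.004], [-0.017, -1.0, 0.003], [-0.004, -0.003, -1.0]]
force: [0.2, -1.1, 0.3]
finger_gap: 0.016
grip_force: 20.0
```

```bash
python3 - <<'E'
from h import *
x,y,a=inbox("blue",0,.0)
plan((x,y,.13,a),(x,y,.04,a))
E
```

```text
t16.7 tcp [ 0.5915 -0.2116  0.1286] yaw -1.0 tilt 0.30 gap 0.0160 grip 20.0 F [ 0.2 -1.1  0.3] q [-0.4   0.17  1.31  0.    1.67  1.19]
(np.float64(0.645), np.float64(-0.204), 0.13, -7.8) -> [ 5.34 -0.85 -0.16] [-0.2  0.2  6.8]
(np.float64(0.645), np.float64(-0.204), 0.04, -7.8) -> [ 5.37 -0.82  8.84] [-0.2  0.2  6.8]
```

>>> play_rows --moves '[[[5.2, -0.8, 0, 0, 0, 6.8, 0.9], [5.2, -0.8, 3, 0, 0, 6.8, 0.9], [5.2, -0.8, 8.5, 0, 0, 6.8, 0.9], [5.2, -0.8, 8.8, 0, 0, 6.8, 0.9], [5.2, -0.8, 8.8, 0, 0, 6.8, 0.45], [5.2, -0.8, 8.8, 0, 0, 6.8, 0.4], [5.2, -0.8, 4, 0, 0, 6.8, 0.4], [5.2, -0.8, -2, 0, 0, 6.8, 0.4]]]'

```text
clock: 17.7
ee_pos: [0.6416, -0.2048, 0.1514]
tcp_rot: [[0.991, -0.13, -0.003], [-0.13, -0.991, 0.003], [-0.004, -0.003, -1.0]]
force: [0.4, -0.5, 0.1]
finger_gap: 0.0261
grip_force: 0.0
```

```bash
python3 - <<'E'
from h import *
print(*pegs(cam("side")),sep="\n")
plan((.53,.02,.14,-14.2))
E
```

```text
t17.8 tcp [ 0.6446 -0.206   0.1639] yaw -7.5 tilt 0.69 gap 0.0264 grip 0.0 F [-1.  -0.9  6.3] q [-0.36  0.29  1.12  0.    1.73  1.34]
(0.53, 0.02, 0.14, -14.2) -> [-14.34 -20.91   2.2 ] [ 0.  -0.7  6.7]
```

>>> play_rows --moves '[[[-4.4, -4, 0, 0, 0, 1.5, 0.3], [-8.8, -8, 0, 0, 0, 3, 0.1], [-13.2, -12, 0, 0, 0, 4.5, 0], [-17.6, -16, 0, 0, 0, 6, 0], [-22, -19.8, 0, 0, -0.5, 6.7, 0], [-22, -19.8, 0, 0, -0.5, 6.7, 0], [-22, -19.8, 0, 0, -0.5, 6.7, 0], [-22, -19.8, 0, 0, -0.5, 6.7, 0]]]'

```text
clock: 18.75
ee_pos: [0.4504, 0.0192, 0.1512]
tcp_rot: [[0.969, -0.246, -0.011], [-0.246, -0.969, 0.005], [-0.011, -0.002, -1.0]]
force: [-0.1, 0.8, 0.0]
finger_gap: 0.044
grip_force: 0.0
```

```bash
python3 - <<'E'
from h import *
c=cam("top");s=cam("side");print(pegs(c),pegs(s))
cv2.imwrite("pics/t2.png",cv2.resize(c[0][180:330,215:435],None,fx=3.6,fy=3.6,interpolation=cv2.INTER_CUBIC))
cv2.imwrite("pics/s2.png",cv2.resize(s[0][165:355,280:405],None,fx=3.1,fy=3.1,interpolation=cv2.INTER_CUBIC))
plan((.6533,.02,.08,-14.2),(.6533,.02,.015,-14.2))
E
```

```text
[] []
t18.9 tcp [0.4502 0.0192 0.1506] yaw -14.3 tilt 0.74 gap 0.0439 grip 0.0 F [-0.3 -1.   0.9] q [-0.04 -0.31  1.73  0.    1.73  1.78]
(0.6533, 0.02, 0.08, -14.2) -> [19.76 -5.07  6.81] [-0.1  0.7 -0.1]
(0.6533, 0.02, 0.015, -14.2) -> [19.84 -5.06 13.31] [-0.1  0.7 -0.1]
```

View pics/t2.png

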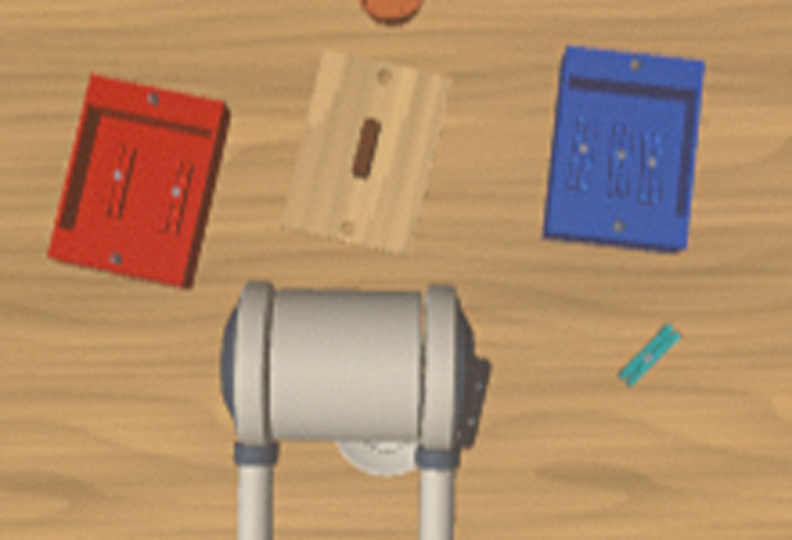

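View pics/s2.png

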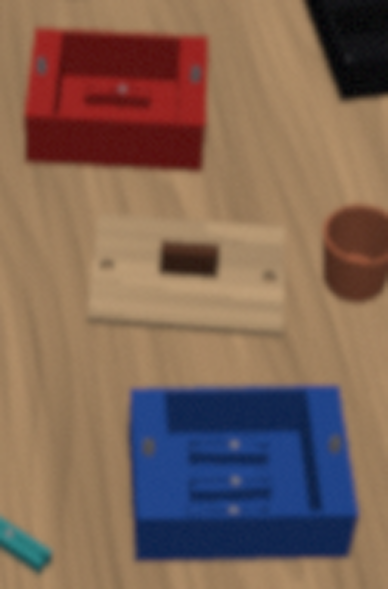

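All five pegs are in their boxes: three blue at about (583,150), (620,155) and (650,160), and two red at (118,175) and (176,190). The cover lies undisturbed, so I'll take it by the grip.

>>> play_rows --moves '[[[6, -1.5, 2, 0, 0.3, 0, 0], [12, -3, 4, 0, 0.7, 0, 0], [18, -4.5, 6, 0, 0.7, 0, 0], [19.8, -5.05, 7.5, 0, 0.7, 0, 0], [19.8, -5.05, 10, 0, 0.7, 0, 0], [19.8, -5.05, 12.3, 0, 0.7, 0, 0], [19.8, -5.05, 12.3, 0, 0.7, 0, 0], [19.8, -5.05, 12.3, 0, 0.7, 0, 0]]]'

```text
clock: 19.85
ee_pos: [0.653, 0.0207, 0.0258]
tcp_rot: [[0.969, -0.245, 0.001], [-0.245, -0.969, 0.002], [0.0, -0.002, -1.0]]
force: [-0.5, -0.3, 0.4]
finger_gap: 0.0441
grip_force: 0.0
```

```bash
python3 - <<'E'
from h import *
plan((.6533,.02,.012,-14.2))
E
```

```text
t19.9 tcp [0.653  0.0207 0.0258] yaw -14.2 tilt 0.11 gap 0.0441 grip 0.0 F [-0.5 -0.3  0.4] q [-0.02  0.28  1.37  0.    1.49  1.8 ]
(0.6533, 0.02, 0.012, -14.2) -> [0.05 0.06 1.38] [-0.1 -0.  -0. ]
```

>>> play_rows --moves '[[[0, 0.05, 0.8, -0.1, 0, 0, 0], [0, 0.05, 1.4, -0.1, 0, 0, 0], [0, 0.05, 1.4, -0.1, 0, 0, 0.4], [0, 0.05, 1.4, -0.1, 0, 0, 0.8], [0, 0.05, 1.4, -0.1, 0, 0, 0.95], [0, 0.05, 1.4, -0.1, 0, 0, 0.95], [0, 0.05, 1.4, -0.1, 0, 0, 0.95], [0, 0.05, 1.4, -0.1, 0, 0, 0.95]]]' --force 45

```text
clock: 20.85
ee_pos: [0.6525, 0.0206, 0.0114]
tcp_rot: [[0.97, -0.245, -0.0], [-0.245, -0.97, -0.0], [-0.0, 0.0, -1.0]]
force: [-0.8, 0.1, 2.2]
finger_gap: 0.0137
grip_force: 45.0
```

>>> play_rows --moves '[[[0, 0, -2, 0, 0, 0, 0.95], [0, 0, -5, 0, 0, 0, 0.95], [0, 0, -9, 0, 0, 0, 0.95], [0, 0, -12, 0, 0, 0, 0.95], [0, 0, -12, 0, 0, 0, 0.95], [0, 0, -12, 0, 0, 0, 0.95], [0, 0, -12, 0, 0, 0, 0.95], [0, 0, -12, 0, 0, 0, 0.95]]]'

```text
clock: 21.85
ee_pos: [0.6518, 0.0207, 0.1294]
tcp_rot: [[0.97, -0.245, -0.003], [-0.245, -0.97, 0.0], [-0.003, 0.001, -1.0]]
force: [0.2, -0.4, -1.4]
finger_gap: 0.0142
grip_force: 45.0
```

```bash
python3 - <<'E'
from h import *
plan((.645,-.204,.13,-7.8),(.645,-.204,.10,-7.8))
E
```

```text
t21.9 tcp [0.6518 0.0207 0.1294] yaw -14.2 tilt 0.18 gap 0.0142 grip 45.0 F [ 0.2 -0.4 -1.4] q [-0.02  0.24  1.24  0.    1.67  1.8 ]
(0.645, -0.204, 0.13, -7.8) -> [ 4.84 21.96 -0.07] [ 0.   0.2 -6.4]
(0.645, -0.204, 0.1, -7.8) -> [ 4.85 21.96  2.93] [ 0.   0.2 -6.4]
```

>>> play_rows --moves '[[[1, 4.4, 0, 0, 0.1, -1.3, 0.95], [2, 8.8, 0, 0, 0.1, -2.6, 0.95], [3, 13.2, 0, 0, 0.2, -3.9, 0.95], [4, 17.6, 0, 0, 0.2, -5.2, 0.95], [4.85, 21.95, 0, 0, 0.2, -6.4, 0.95], [4.85, 21.95, 2, 0, 0.2, -6.4, 0.95], [4.85, 21.95, 2.9, 0, 0.2, -6.4, 0.95], [4.85, 21.95, 2.9, 0, 0.2, -6.4, 0.95]]]'

```text
clock: 22.85
ee_pos: [0.645, -0.2024, 0.1]
tcp_rot: [[0.991, -0.134, -0.0], [-0.134, -0.991, 0.001], [-0.0, -0.001, -1.0]]
force: [-0.3, -0.1, -1.1]
finger_gap: 0.0139
grip_force: 45.0
```

```bash
python3 - <<'E'
from h import *
c=cam("top");s=cam("side")
cv2.imwrite("pics/t3.png",cv2.resize(c[0][170:270,340:440],None,fx=6,fy=6,interpolation=cv2.INTER_CUBIC))
cv2.imwrite("pics/s3.png",cv2.resize(s[0][260:360,305:405],None,fx=6,fy=6,interpolation=cv2.INTER_CUBIC))
plan((.645,-.204,.10,-7.8))
E
```

```text
t22.9 tcp [ 0.6459 -0.2028  0.1022] yaw -7.7 tilt 0.17 gap 0.0142 grip 45.0 F [-0.1  0.1 -1.4] q [-0.35  0.3   1.2   0.    1.63  1.35]
(0.645, -0.204, 0.1, -7.8) -> [-0.08  0.13  0.22] [-0.  -0.2  0.1]
```

View pics/t3.png

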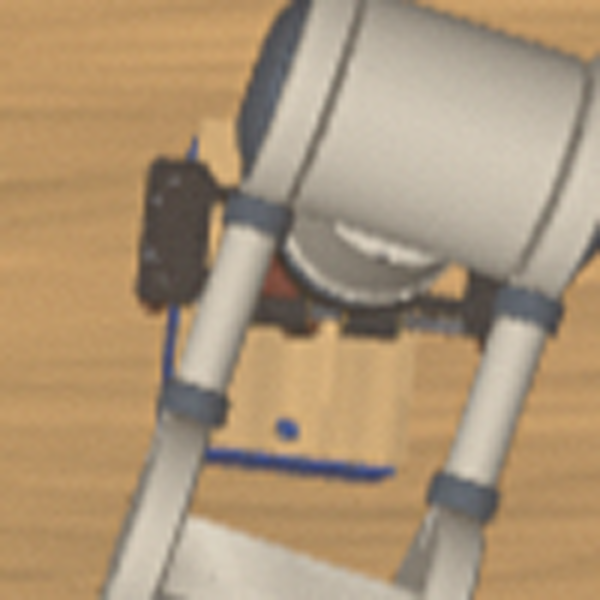

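View pics/s3.png

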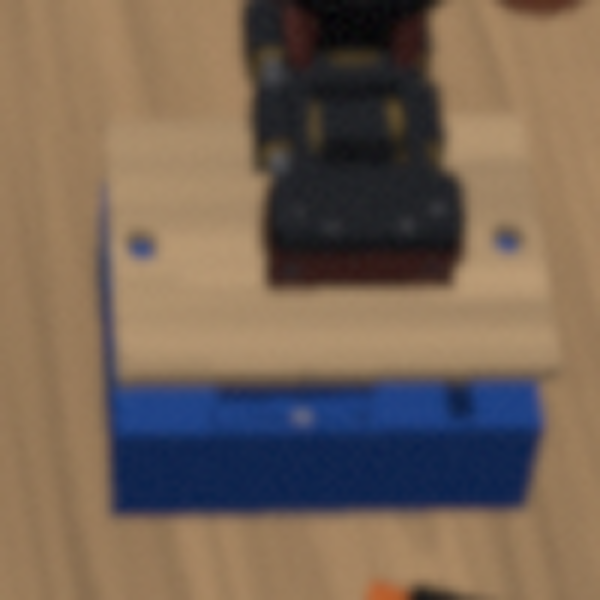

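The hover views show both holes in the side crop, at (141,246) and (508,239), and the near hole in the top crop at (288,429), with blue showing through. I'll refine these with centroids.

```bash
python3 - <<'E'
from h import *
T=cam("top");S=cam("side")
t0=cv2.imread("pics/top0.png");s0=cv2.imread("pics/side0.png")
def cen(im,uv,r,kind):
    u,v=map(int,np.round(uv));p=im[v-r:v+r+1,u-r:u+r+1].astype(float)
    bg=np.median(np.r_[p[0],p[-1],p[:,0],p[:,-1]],0); wt=np.linalg.norm(p-bg,axis=2); wt=np.clip(wt-.3*wt.max(),0,None)
    Y,X=np.mgrid[v-r:v+r+1,u-r:u+r+1]; return np.array([(wt*X).sum(),(wt*Y).sum()])/wt.sum()
f=lambda p,s,o:((np.array(p)+.5)/s-.5+np.array(o))
z=manip.state()["ee_pos"][2]-.0114; print("under",z)
for nm,im,c,uv,zz in [("pin far top",t0,T,f((670,68),3.8,(215,180)),.074),("pin near top",t0,T,f((653,239),3.8,(215,180)),.074),
 ("hole near top",T[0],T,f((288,429),6,(340,170)),z+.008),
 ("pin far side",s0,S,f((335,444),3.1,(280,165)),.07),("pin near side",s0,S,f((148,446),3.1,(280,165)),.07),
 ("hole far side",S[0],S,f((508,239),6,(305,260)),z+.007),("hole near side",S[0],S,f((141,245),6,(305,260)),z+.007)]:
    q=cen(im,uv,4,0); print(nm,np.round(uv,2),np.round(q,2),np.round(w(c,q,zz),4),np.round(w(c,uv,zz),4))
plan((.645,-.204,.10,-7.8))
E
```

```text
under 0.09159722223425504
pin far top [390.95 197.53] [391.5  194.93] [ 0.7212 -0.2131] [ 0.7132 -0.2111]
pin near top [386.47 242.53] [385.73 245.14] [ 0.5676 -0.1906] [ 0.5755 -0.193 ]
hole near top [387.58 241.08] [387.16 241.44] [ 0.5759 -0.1917] [ 0.577 -0.193]
pin far side [387.73 307.89] [390.64 307.06] [ 0.7214 -0.2145] [ 0.7141 -0.2157]
pin near side [327.4  308.53] [327.43 308.72] [ 0.5756 -0.1967] [ 0.5756 -0.1962]
hole far side [389.25 299.42] [389.49 298.94] [ 0.716  -0.2111] [ 0.7151 -0.2123]
hole near side [328.08 300.42] [328.46 300.25] [ 0.5775 -0.1935] [ 0.5766 -0.1938]
t23.1 tcp [ 0.6462 -0.2032  0.103 ] yaw -7.7 tilt 0.24 gap 0.0138 grip 45.0 F [-0.1  0.4 -1. ] q [-0.36  0.3   1.2   0.    1.63  1.35]
(0.645, -0.204, 0.1, -7.8) -> [-0.11  0.09  0.3 ] [ 0.  -0.2  0.1]
```

>>> play_rows --moves '[[[-0.12, 0, 0, 0, -0.2, 0, 0.95], [-0.12, 0, 0.4, 0, -0.2, 0, 0.95], [-0.12, 0, 0.8, 0, -0.2, 0, 0.95], [-0.12, 0, 1.1, 0, -0.2, 0, 0.95], [-0.12, 0, 1.4, 0, -0.2, 0, 0.95], [-0.12, 0, 1.6, 0, -0.2, 0, 0.95], [-0.12, 0, 1.7, 0, -0.2, 0, 0.95], [-0.12, 0, 1.7, 0, -0.2, 0, 0.95]]]'

```text
clock: 24.05
ee_pos: [0.6445, -0.2039, 0.085]
tcp_rot: [[0.991, -0.135, -0.001], [-0.135, -0.991, -0.0], [-0.001, 0.0, -1.0]]
force: [-0.6, 0.2, -1.3]
finger_gap: 0.0134
grip_force: 45.0
```

```bash
python3 - <<'E'
from h import *
s=cam("side");t=cam("top")
a=cv2.resize(s[0][265:345,310:405],None,fx=6,fy=6,interpolation=cv2.INTER_CUBIC)
b=cv2.resize(t[0][225:255,375:405],None,fx=7,fy=7,interpolation=cv2.INTER_CUBIC)
o=np.zeros((480,785,3),np.uint8);o[:a.shape[0],:a.shape[1]]=a;o[:b.shape[0],575:575+b.shape[1]]=b
cv2.imwrite("pics/s4.png",o)
plan((.645,-.204,.0714,-7.8)); print(manip.state()["wrist_torque"])
E
```

```text
t24.1 tcp [ 0.6446 -0.2039  0.0852] yaw -7.8 tilt 0.02 gap 0.0140 grip 45.0 F [-0.3  0.5 -2.3] q [-0.36  0.31  1.23 -0.    1.61  1.35]
(0.645, -0.204, 0.0714, -7.8) -> [0.04 0.   1.38] [0. 0. 0.]
[ 0.00469708  0.13451282 -0.00300979]
```

View pics/s4.png

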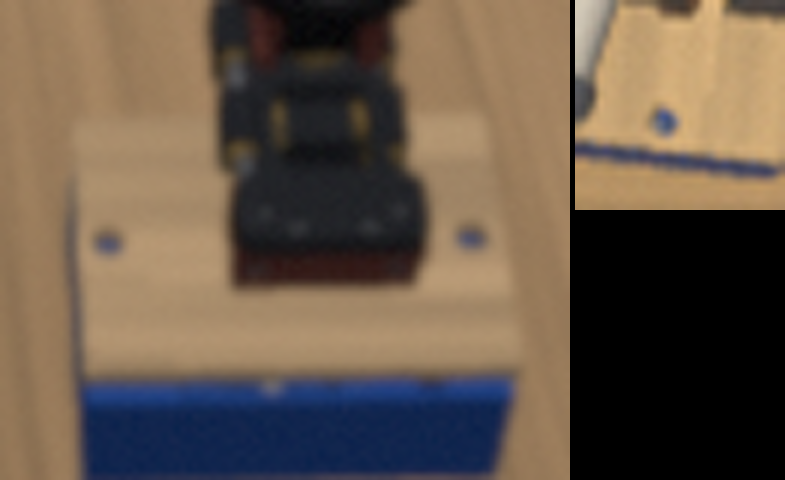

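Force is steady, and the pin shows grey inside the near hole in the top inset at (667,118). I'll continue down gently.

>>> play_rows --moves '[[[0.03, 0.03, 0.1, 0, 0, 0, 0.95], [0.05, 0.05, 0.2, 0, 0, 0, 0.95], [0.05, 0.05, 0.3, 0, 0, 0, 0.95], [0.05, 0.05, 0.4, 0, 0, 0, 0.95], [0.05, 0.05, 0.5, 0, 0, 0, 0.95], [0.05, 0.05, 0.6, 0, 0, 0, 0.95], [0.05, 0.05, 0.6, 0, 0, 0, 0.95], [0.05, 0.05, 0.6, 0, 0, 0, 0.95]]]'

```text
clock: 25.15
ee_pos: [0.645, -0.2044, 0.0791]
tcp_rot: [[0.991, -0.135, -0.001], [-0.135, -0.991, -0.0], [-0.0, 0.0, -1.0]]
force: [0.1, 0.1, -1.7]
finger_gap: 0.0139
grip_force: 45.0
```

>>> play_rows --moves '[[[0, 0, 0.15, 0, 0, 0, 0.95], [0, 0, 0.3, 0, 0, 0, 0.95], [0, 0, 0.45, 0, 0, 0, 0.95], [0, 0, 0.6, 0, 0, 0, 0.95], [0, 0, 0.7, 0, 0, 0, 0.95], [0, 0, 0.75, 0, 0, 0, 0.95], [0, 0, 0.75, 0, 0, 0, 0.95], [0, 0, 0.75, 0, 0, 0, 0.95]]]'

```text
clock: 26.15
ee_pos: [0.645, -0.2044, 0.0717]
tcp_rot: [[0.991, -0.135, -0.0], [-0.135, -0.991, -0.0], [-0.0, 0.0, -1.0]]
force: [0.6, 0.4, -2.0]
finger_gap: 0.0137
grip_force: 45.0
```

>>> play_rows --moves '[[[0, 0, 0.05, 0, 0, 0, 0.95], [0, 0, 0.08, 0, 0, 0, 0.95], [0, 0, 0.08, 0, 0, 0, 0.95], [0, 0, 0.08, 0, 0, 0, 0.95], [0, 0, 0.08, 0, 0, 0, 0.95], [0, 0, 0.08, 0, 0, 0, 0.95], [0, 0, 0.08, 0, 0, 0, 0.95], [0, 0, 0.08, 0, 0, 0, 0.95]]]'

```text
clock: 27.15
ee_pos: [0.645, -0.2044, 0.0714]
tcp_rot: [[0.991, -0.135, -0.0], [-0.135, -0.991, -0.0], [0.0, 0.0, -1.0]]
force: [-3.0, 0.6, 5.7]
finger_gap: 0.0138
grip_force: 45.0
```

Contact has been made and the cover is seated on the rim. I'll release it and retreat straight up.

>>> play_rows --moves '[[[0, 0, 0.03, 0, 0, 0, 0.6], [0, 0, 0.03, 0, 0, 0, 0.4], [0, 0, 0.03, 0, 0, 0, 0.2], [0, 0, 0.03, 0, 0, 0, 0.1], [0, 0, -1, 0, 0, 0, 0.1], [0, 0, -3, 0, 0, 0, 0.1], [0, 0, -6, 0, 0, 0, 0.1], [0, 0, -10, 0, 0, 0, 0.1]]]'

```text
clock: 28.15
ee_pos: [0.6448, -0.2044, 0.1727]
tcp_rot: [[0.991, -0.135, -0.001], [-0.135, -0.991, -0.0], [-0.001, 0.0, -1.0]]
force: [0.7, -0.4, -0.1]
finger_gap: 0.0396
grip_force: 0.0
```

>>> play_rows --moves '[[[-4, -3, -3, 0, 0, 0, 0.1], [-8, -7, -3, 0, 0, 0, 0.1], [-12, -11, -3, 0, 0, 0, 0.1], [-16, -15, -3, 0, 0, 0, 0.1], [-20, -19, -3, 0, 0, 0, 0.1], [-20, -19, -3, 0, 0, 0, 0.1], [-20, -19, -3, 0, 0, 0, 0.1], [-20, -19, -3, 0, 0, 0, 0.1]]]'

```text
clock: 29.15
ee_pos: [0.4732, 0.01, 0.2013]
tcp_rot: [[0.991, -0.137, -0.0], [-0.137, -0.991, -0.0], [-0.0, 0.0, -1.0]]
force: [-0.1, -0.2, -0.4]
finger_gap: 0.0393
grip_force: 0.0
```

```bash
python3 - <<'E'
from h import *
s=cam("side");t=cam("top");print(pegs(s),pegs(t))
a=cv2.resize(s[0][160:440,220:430],None,fx=2,fy=2,interpolation=cv2.INTER_CUBIC)
b=cv2.resize(t[0][185:260,360:415],None,fx=6,fy=6,interpolation=cv2.INTER_CUBIC)
o=np.zeros((580,770,3),np.uint8);o[:a.shape[0],:a.shape[1]]=a;o[:b.shape[0],430:430+b.shape[1]]=b
cv2.imwrite("pics/s5.png",o);plan()
E
```

```text
[] []
t29.2 tcp [0.473  0.01   0.2008] yaw -7.9 tilt 0.06 gap 0.0398 grip 0.0 F [ 0.8 -0.1  0.6] q [-0.05 -0.25  1.6  -0.    1.8   1.66]
```

View pics/s5.png

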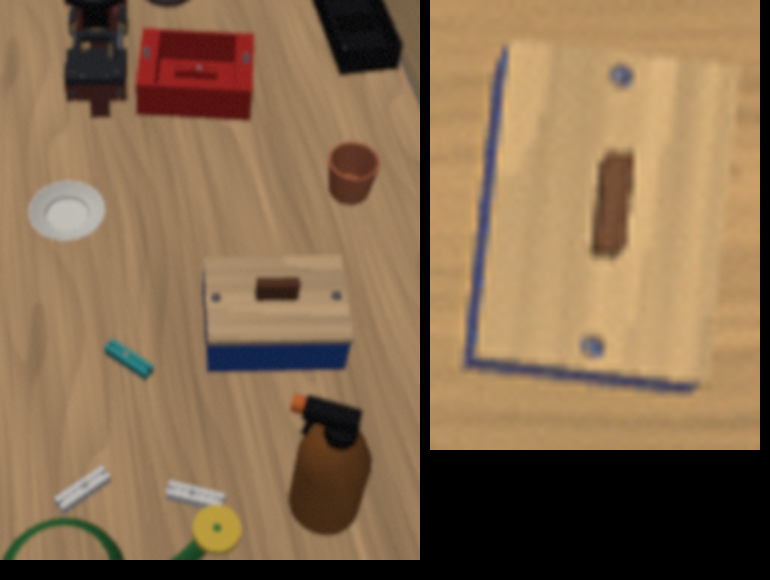

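The cover lies over the blue box with a pin showing in each hole, at (592,347) and (621,75) in the inset. Contact came at TCP z = 0.0714, which is exactly rim height. The red box is open with its pegs in it, and everything else is in place.

```bash
python3 -c "
from rig import manip
print(manip.hand_in())"
```

```text
the job is handed in; nothing more can be done
None
```

I put both red pegs in the red box and all three blue pegs in the blue box, then lowered the cover flush over the pins of the blue box beside the spray bottle, left the red box open, and handed the job in at about 29 s.

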